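Set up a mortar prism in the bending jig

TASK

Set up the next bending test in the steel jig: seat the two steel rollers in its outer notches (the widest span), one at each end, and lay across them, centred and in line with the jig, the mortar prism that has the marker pen lying beside it. Then stand the aluminium loading yoke astride the middle of that prism, stem up, so that both its loading noses rest on the prism, and leave everything at rest.

Things in the scene. Friction and masses are not known exactly. Their poses are not given: they have to be found in the camera images.
- jig: Fixed bending jig: dark steel base 100 (x) x 190 (y) x 12 mm, two bright rails along y, 10 mm thick, at x = -30 and +30, tops at z = 34. Origin: centre of underside, z up. Each rail has four V notches (bottom z = 26, mouth 16 wide) at y = -50, -25, 25, 50. A roller lies along x in facing notches of both rails; seated, its axis is at z = 34.5, top 40.5. Scribed cross: centre. All in mm.
- roller_rest: Fixed wooden rest in which the two rollers lie at the start: base 90 (x) x 120 (y) x 10 mm with two notched rails along y, 12 mm thick, at x = -28 and +28, tops at z = 32 mm; between them the base's top is at z = 10 mm. Origin: centre of underside, z up. The rollers lie along its x at y = -32 and +32, axes at z = 32.5 mm.
- roller_a_center (a point): Centre of one of the two equal steel rollers: plain round bar, 12 mm diameter, 80 mm long, 0.07 kg, lying in the wooden rest. Its own x axis runs along the bar (y and z turn as it rolls). Either roller may go to either end of the jig.
- roller_b_center (a point): Centre of the other steel roller; same size, mass and axes.
- prism_center (a point): Centre of the mortar prism to test: grey block 40 (x) x 160 (y) x 40 (z) mm, z up, 0.5 to 0.7 kg, lying on the bench; the black marker pen (131 x 16 mm) lies parallel to it on its -x side, about 72 mm from centre to centre. An equal prism without a pen is not wanted. On the seated rollers its centre is 60.5 mm above the jig's underside, its y along the jig's y, either way round.
- yoke_center (a point): Centre of the yoke, 70 (x) x 50 (y) x 88 (z) mm, 0.2 to 0.4 kg, z up, on the bench. Above its underside: cheeks at the x ends, 52 mm clear between (60 at the bottom); two noses along x at y = +-17, lowest at 30; bridge 38 to 52 with screw heads to 57, 32 mm from the axis; round stem, diameter 28, from 52 to 88. On the prism: its y along the prism's, centre 94.5 above the jig's underside.
There are look-alikes about, which are no part of the job. What is shaped like the part that bears yoke_center but green is not meant.

How it is judged:
On the way, in this order (a step that is already met when the one before it is completed fails the run):
1. both rollers lie seated in the jig's outer notches, one at each end (((y of roller_a_center in the frame of jig between 0.045 and 0.055 m and y of roller_b_center in the frame of jig between -0.055 and -0.045 m) or (y of roller_a_center in the frame of jig between -0.055 and -0.045 m and y of roller_b_center in the frame of jig between 0.045 and 0.055 m)) and x of roller_a_center in the frame of jig between -0.015 and 0.015 m and z of roller_a_center in the frame of jig between 0.031 and 0.0375 m and x of roller_b_center in the frame of jig between -0.015 and 0.015 m and z of roller_b_center in the frame of jig between 0.031 and 0.0375 m and angle between the x axis of each of roller_a_center, roller_b_center and the x axis of jig, either way round below 0.1 rad), for 0.2 s.
2. the prism with the pen beside it lies across the two rollers, centred and in line with the jig (x of prism_center in the frame of jig between -0.012 and 0.012 m and y of prism_center in the frame of jig between -0.012 and 0.012 m and z of prism_center in the frame of jig between 0.057 and 0.0635 m and angle between the y axis of prism_center and the y axis of jig, either way round below 0.12 rad and angle between prism_center's own z axis and vertical below 0.06 rad), for 0.2 s.
3. the yoke stands astride the prism's middle, both noses on the prism (x of yoke_center in the frame of jig between -0.018 and 0.018 m and y of yoke_center in the frame of jig between -0.012 and 0.012 m and z of yoke_center in the frame of jig between 0.091 and 0.0975 m and angle between the y axis of yoke_center and the y axis of jig, either way round below 0.25 rad and angle between yoke_center's own z axis and vertical below 0.06 rad), for 0.2 s.
At the end, for the whole second after the job is handed in: A roller seated in each outer pair of notches (within 5 mm along the span, 15 mm across); the prism flat on them, centre within 12 mm of the jig's centre, in line within 0.12 rad; the yoke upright on the prism, within 12 mm of the jig's centre along the span; all released and at rest (all of step 1 and all of step 2 and all of step 3 and linear speed of each of roller_a, roller_b, prism, yoke below 0.01 m/s); the robot touches nothing.
It also fails if it takes over 144 s, if anything falls off the work surface, if the arm or the gripper's body presses on something with over 40 N, if the wrist force passes 120 N, or if a joint passes its speed limit or range.

ROBOT

A 6-joint arm with a two-finger parallel gripper is mounted at the origin on a cart in front of the work surface, level with it; the furniture and walls round the work are solid. World frame = base frame: x ahead of the robot, y to its left, z up, the work surface at z = 0. Lengths are in m, angles in rad, forces in N, time in s.
With the tool pointing down it reaches from about 0.3 to 0.825 m from the base axis. Payload 5.4 kg.
Tool frame: the origin (TCP) lies where the fingers leave the gripper's body, on its centre line; the fingertips stand 88 mm ahead of it and the grasp point (between the pads) lies 69 mm ahead of it; y points along the fingers, x is the direction in which the jaws open and shut, and the axes are right-handed (so a half turn about y gives the same grasp; the last joint's range is limited). The gripper opens to 92 mm and grips with 3 to 60 N. Pads are 20 mm wide; open, the fingers measure 128 mm over their backs; the gripper's body (75 mm by 189 mm) begins 69 mm behind the grasp point.
Start: joints at [-1.385, 0.158, 1.597, -0, 1.386, -0.21], TCP at [0.222, -0.531, 0.303] pointing down, gripper open.
Joint ranges: [-2.91, 2.91], [-0.94, 2.29], [0.18, 2.7], [-1.29, 4.43], [0.17, 2.64], [-3, 3]. Speed limits (rad/s): [2.57, 2.57, 3.14, 3.14, 3.14, 3.14].

INTERFACE

Orientations are given as a rotation vector (axis times angle).
In Python, from plant import * gives the robot as it stands.
- The arm moves only by the shell command python3 -m creep 'ROWS' [FORCE]. ROWS is JSON, a list of rows, each a list of 7 numbers: the shift along the tool's x, y, z in m, then the turn, a rotation vector about the tool's x, y, z in rad, then the opening in per cent of the stroke, from 0 (shut) to 100 (fully open). In form: [[x, y, z, ax, ay, az, claw], ...]. A call has exactly 8 rows; each row is the pose to reach, as a shift and turn from the pose commanded when the call began, along the tool's axes at that moment; what a row does not reach only later rows make up. A row lasts 1/10 s, in which the tool goes at most 50 mm and 8.59 degrees, less where a joint would pass 70% of its speed; a pose out of reach is approached as far as the arm can. A call with a gripper value outside its range is refused whole. The fingers move at their own pace and stop on an object; FORCE is the grip in N (left out, the last holds). Time passes only in rows, so rows that repeat a pose let the fingers close, or fill a call up. It gives the time, the measured TCP pose, the force and the opening at its end, in the units of the state.
- get_obs(): the state, without advancing time (a new reading comes with each control period).
- get_image(name): name is "scene" or "top" or "wrist"; returns (picture, depth): 400x640x3 uint8, blue, green, red; 400x640 float32, m along the optical axis (not along the pixel's ray), 0 where there is no reading.
- camera_model(name): a dict with "camera_matrix" (3x3 intrinsics, pixels), "cam_to_world" (4x4, takes a point from camera to world coordinates). Camera axes: x right, y up, looking along -z (the intrinsics and any distortion apply to the point x, -y, -z); pixel columns grow to the right and rows downward; lengths in m; the calibration is good to about 2 mm. A picture is of the moment at which its call begins: read the wrist's pose just before it. camera_model takes no time and is no camera call; for the wrist camera it gives the pose at the moment of the call.
- sign_off(): hands the job in, once; it reports no verdict.
The state is a dict: "time_s": time; "joint_positions": joint angles; "qvel": joint speeds; "tau": joint torques, N m; "tool_pos": TCP position; "eef_rot": TCP orientation; "contact_force": force on the tool from outside, world axes, zero at the start; "ft_torque": the same for the moment, N m; "finger_gap": finger opening in m.
Only numpy, scipy, OpenCV 4.12 (cv2) and the standard library are available. Lean on these libraries where they do the work, as an engineer would, in place of code of your own. Each camera call takes 0.05 s, during which the arm holds its last target. There are 200 camera calls.

## Working session

There is one attempt and no reset: what is moved stays moved. The work goes in short steps, Python scripts to look and compute and a shell command to move; the robot and the scene stay as the last step left them, time stands still between calls to the robot, and variables do not carry over. Pictures are saved under pics/ and viewed, about 12 in all and at most 16, crops included, and the job is handed in when it is done.

```bash
mkdir -p pics; ls
python3 - <<'E'
from plant import *
import cv2,numpy as np
o=get_obs();print({k:np.round(v,3) for k,v in o.items()})
for n in ("top","scene"):
    im,d=get_image(n);cv2.imwrite(f"pics/{n}0.png",im);np.save(f"pics/{n}0.npy",d)
    m=camera_model(n);print(n,m)
m=camera_model("wrist");print(m)
E
```

```text
pics
{'time_s': np.float64(0.0), 'joint_positions': array([-1.385,  0.159,  1.598, -0.   ,  1.386, -0.21 ]), 'qvel': array([ 0.001,  0.   ,  0.   , -0.   , -0.   , -0.001]), 'tau': array([-3.0000e-03, -3.8557e+01, -3.2211e+01,  7.0000e-02,  3.8000e-02,
       -0.0000e+00]), 'tool_pos': array([ 0.222, -0.53 ,  0.302]), 'eef_rot': array([-1.369,  0.914, -0.912]), 'contact_force': array([0.94 , 0.486, 0.183]), 'ft_torque': array([-0.027,  0.029,  0.039]), 'finger_gap': np.float64(0.092)}
top {'camera_matrix': array([[379.41564268,   0.        , 316.2016002 ],
       [  0.        , 379.41564268, 195.87530996],
       [  0.        ,   0.        ,   1.        ]]), 'cam_to_world': array([[ 0.02802895,  0.99247132, -0.11922692,  0.36486062],
       [-0.99960581,  0.0280216 , -0.00173847,  0.10093007],
       [ 0.00161555,  0.11922865,  0.99286551,  1.43753298],
       [ 0.        ,  0.        ,  0.        ,  1.        ]])}
scene {'camera_matrix': array([[480.46049409,   0.        , 316.26468395],
       [  0.        , 480.46049409, 198.24356462],
       [  0.        ,   0.        ,   1.        ]]), 'cam_to_world': array([[-0.75599076,  0.48331335, -0.44145915, -0.053574  ],
       [-0.65431384, -0.53864669,  0.53078541,  0.80906937],
       [ 0.01874516,  0.69012169,  0.72345053,  1.0460365 ],
       [ 0.        ,  0.        ,  0.        ,  1.        ]])}
{'camera_matrix': array([[344.18091575,   0.        , 324.60924829],
       [  0.        , 344.18091575, 198.51792233],
       [  0.        ,   0.        ,   1.        ]]), 'cam_to_world': array([[ 3.85686237e-01,  8.87998463e-01,  2.50409377e-01,
         2.93185465e-01],
       [-9.22629621e-01,  3.71456729e-01,  1.03800196e-01,
        -5.01403069e-01],
       [-8.41833975e-04, -2.71069416e-01,  9.62559434e-01,
         3.83160798e-01],
       [ 0.00000000e+00,  0.00000000e+00,  0.00000000e+00,
         1.00000000e+00]])}
```

View pics/top0.png

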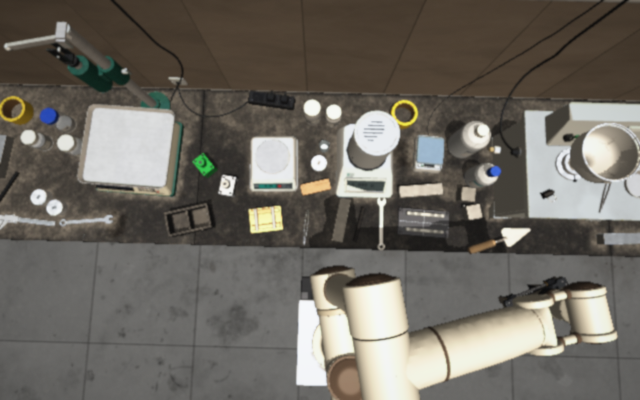

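View pics/scene0.png

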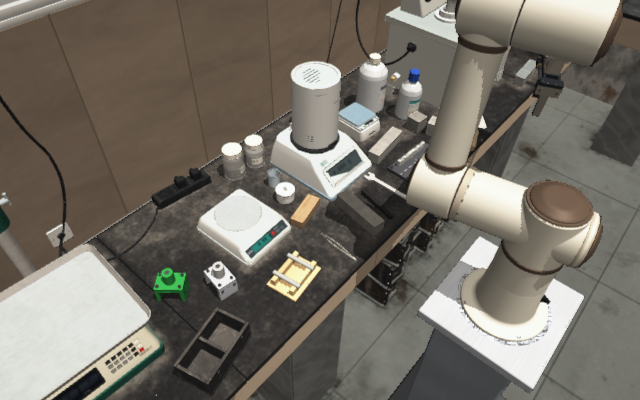

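Run:
```python
from plant import *
from scipy.spatial.transform import Rotation as R
o=get_obs();print(R.from_rotvec(o["eef_rot"]).as_matrix().round(3))
```

```text
[[ 0.386 -0.     0.923]
 [-0.923  0.002  0.386]
 [-0.002 -1.     0.   ]]
```

Run:
```python
import cv2
im=cv2.imread("pics/top0.png");c=im[150:255,180:340];d=im[150:255,300:460]
cv2.imwrite("pics/c1.png",cv2.vconcat([cv2.resize(d,None,fx=4.5,fy=4.5,interpolation=3)]))
```

```text
(no output)
```

View pics/c1.png

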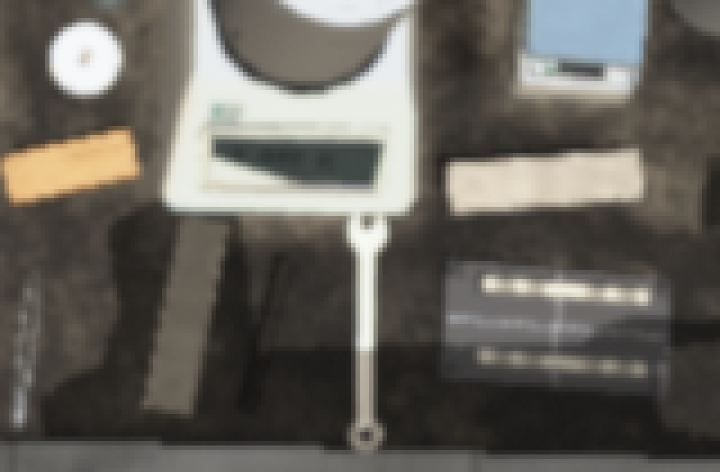

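```bash
cat > h.py <<'E'
from plant import *
import numpy as np,cv2
from scipy.spatial.transform import Rotation as R
def cloud(m,d):
    K=m["camera_matrix"];T=m["cam_to_world"];v,u=np.mgrid[:d.shape[0],:d.shape[1]]
    P=np.stack([(u-K[0,2])/K[0,0]*d,-(v-K[1,2])/K[1,1]*d,-d],-1)
    return P@T[:3,:3].T+T[:3,3]
def proj(m,p):
    K=m["camera_matrix"];T=m["cam_to_world"];c=(np.asarray(p)-T[:3,3])@T[:3,:3]
    return np.stack([K[0,2]-K[0,0]*c[...,0]/c[...,2],K[1,2]+K[1,1]*c[...,1]/c[...,2]],-1)
def ray(m,uv,z):
    K=m["camera_matrix"];T=m["cam_to_world"];uv=np.asarray(uv,float)
    r=np.stack([(uv[...,0]-K[0,2])/K[0,0],-(uv[...,1]-K[1,2])/K[1,1],-np.ones(uv.shape[:-1])],-1)@T[:3,:3].T
    return T[:3,3]+r*((z-T[2,3])/r[...,2])[...,None]
def rect(p):
    (c,s,a)=cv2.minAreaRect(np.asarray(p,np.float32)[:,:2]);
    if s[0]<s[1]: s=s[::-1];a+=90
    return np.round([*c,*s,(a+90)%180-90],4)   # centre, long, short, long-axis angle deg
E
python3 - <<'E'
from h import *
d=np.load("pics/top0.npy");m=camera_model("top");P=cloud(m,d);z=P[...,2]
print("bench",np.median(z[240-6:238,250:300]),np.median(z[205:235,310:325]))
mask=((z>.012)&(d>0)).astype(np.uint8);mask[245:]=0;mask[:95]=0
n,l,s,c=cv2.connectedComponentsWithStats(mask)
for i in range(1,n):
    if s[i,4]>60:
        q=P[l==i];print(c[i].round(0),s[i,4],rect(q),"zmax",np.percentile(q[:,2],[50,98]).round(3))
E
```

```text
bench 0.0002250054158567938 -0.000378005378961932Traceback (most recent call last):
  File "<stdin>", line 8, in <module>
  File "h.py", line 16, in rect
    (c,s,a)=cv2.minAreaRect(np.asarray(p,np.float32)[:,:2]);
            ~~~~~~~~~~~~~~~^^^^^^^^^^^^^^^^^^^^^^^^^^^^^^^^
cv2.error: OpenCV(4.12.0) /io/opencv/modules/imgproc/src/convhull.cpp:143: error: (-215:Assertion failed) total >= 0 && (depth == CV_32F || depth == CV_32S) in function 'convexHull'
```

```bash
sed -i 's/np.asarray(p,np.float32)\[:,:2\]/np.ascontiguousarray(np.asarray(p)[:,:2],dtype=np.float32)/' h.py
python3 - <<'E'
from h import *
d=np.load("pics/top0.npy");m=camera_model("top");P=cloud(m,d);z=P[...,2]
mask=((z>.007)&(d>0)).astype(np.uint8);mask[245:]=0;mask[:95]=0
n,l,s,c=cv2.connectedComponentsWithStats(mask)
for i in range(1,n):
    if s[i,4]>50:
        q=P[l==i];print(c[i].round(0),s[i,4],rect(q),"z",np.percentile(q[:,2],[50,98]).round(3))
E
```

```text
[129. 147.] 9095 [ 0.7256  0.8272  0.4294  0.3947 86.9714] z [0.123 0.142]
[273. 101.] 562 [9.03700e-01 2.97100e-01 2.00800e-01 4.93000e-02 8.65541e+01] z [0.028 0.057]
[559. 161.] 18529 [  0.7061  -0.7724   0.7589   0.501  -89.877 ] z [0.316 0.473]
[ 15. 109.] 570 [ 0.8347  1.265   0.099   0.0979 47.4597] z [0.037 0.051]
[312. 112.] 377 [8.4970e-01 1.3280e-01 7.6700e-02 6.5700e-02 8.0107e+01] z [0.1   0.109]
[369. 153.] 4940 [ 0.7313 -0.1184  0.3922  0.3006 -0.9795] z [0.108 0.333]
[333. 115.] 306 [ 0.8371  0.0485  0.0583  0.0573 33.9874] z [0.091 0.098]
[ 58. 119.] 579 [ 0.8158  1.1074  0.1558  0.0641 51.583 ] z [0.088 0.119]
[ 37. 139.] 462 [ 7.13200e-01  1.15350e+00  6.19000e-02  5.85000e-02 -7.31044e+01] z [0.069 0.096]
[  4. 152.] 382 [ 0.6548  1.2938  0.1617  0.0314 -0.8451] z [0.027 0.043]
[428. 153.] 1084 [ 0.7142 -0.3194  0.1523  0.116  -6.3343] z [0.06  0.068]
[274. 163.] 2581 [0.6554 0.2689 0.2093 0.1815 2.8543] z [0.055 0.067]
[324. 145.] 64 [0.7276 0.0775 0.0372 0.034  1.4494] z [0.03  0.049]
[205. 165.] 306 [ 0.6394  0.5257  0.0724  0.0509 41.0583] z [0.052 0.09 ]
[319
[... 562 characters left out ...]
19.] 486 [ 4.48000e-01  9.50000e-03  1.62100e-01  4.02000e-02 -1.01433e+01] z [0.04  0.047]
[189. 219.] 871 [  0.4301   0.5764   0.186    0.1044 -70.8607] z [0.047 0.066]
[472. 212.] 248 [ 4.90300e-01 -4.81900e-01  6.55000e-02  5.45000e-02 -7.87795e+01] z [0.049 0.056]
[265. 219.] 677 [  0.4447   0.2909   0.1222   0.0907 -82.9605] z [0.014 0.041]
[359. 223.] 134 [  0.4371  -0.0579   0.1298   0.0181 -13.6044] z [0.014 0.021]
[423. 222.] 1311 [ 0.4506 -0.3005  0.1921  0.1037 86.5997] z [0.013 0.036]
[618. 238.] 464 [ 4.08800e-01 -1.01810e+00  1.38400e-01  4.07000e-02 -8.69718e+01] z [0.041 0.047]
[492. 241.] 104 [ 3.83100e-01 -5.56200e-01  1.25100e-01  2.07000e-02 -7.82699e+01] z [0.024 0.032]
```

```bash
cat >> h.py <<'E'
def go(x,y,zg,yaw):
    """rows-values to put the grasp point at x,y,zg with tool z at yaw (deg), tool y down; halves for reference"""
    o=get_obs();T=R.from_rotvec(o["eef_rot"]).as_matrix();a=np.radians(yaw)
    Z=np.array([np.cos(a),np.sin(a),0]);Y=np.array([0,0,-1.]);W=np.stack([np.cross(Y,Z),Y,Z],1)
    t=np.array([x,y,zg])-W[:,1]*.069
    rv=R.from_matrix(T.T@W).as_rotvec()
    print("shift",(T.T@(t-o["tool_pos"])).round(4),"turn",rv.round(3),"q1..6",np.degrees(o["joint_positions"]).round(0),"gap",round(float(o["finger_gap"]),4),"F",o["contact_force"].round(1),"t",round(float(o["time_s"]),1))
def state():
    o=get_obs();T=R.from_rotvec(o["eef_rot"]).as_matrix();g=o["tool_pos"]+.069*T[:,1]
    print("grasp",g.round(4),"yaw",np.degrees(np.arctan2(T[1,2],T[0,2])).round(2),"tilt",T[2,[0,2]].round(3),"gap",o["finger_gap"].round(4),"F",o["contact_force"].round(1),"t",round(float(o["time_s"]),1))
E
python3 -c "
from h import *
go(.45,-.30,.25,-3.4)"
```

```text
shift [-0.1243 -0.0169  0.2995] turn [ 0.     0.455 -0.002] q1..6 [-79.   9.  92.  -0.  79. -12.] gap 0.0917 F [ 0.6 -0.   0.4] t 0.1
```

```bash
python3 -m creep '[[-0.124,-0.017,0.3,0,0.455,-0.002,100],[-0.124,-0.017,0.3,0,0.455,-0.002,100],[-0.124,-0.017,0.3,0,0.455,-0.002,100],[-0.124,-0.017,0.3,0,0.455,-0.002,100],[-0.124,-0.017,0.3,0,0.455,-0.002,100],[-0.124,-0.017,0.3,0,0.455,-0.002,100],[-0.124,-0.017,0.3,0,0.455,-0.002,100],[-0.124,-0.017,0.3,0,0.455,-0.002,100]]' 30
python3 - <<'E'
from h import *
state()
m=camera_model("wrist");im,d=get_image("wrist");cv2.imwrite("pics/w1.png",im);np.save("pics/w1.npy",d)
P=cloud(m,d);z=P[...,2];ok=(d>0)&(z<.2)
for lo,hi in((.006,.045),(.03,.045)):
    mk=((z>lo)&(z<hi)&ok).astype(np.uint8);n,l,s,c=cv2.connectedComponentsWithStats(mk)
    for i in range(1,n):
        if s[i,4]>150: print(lo,c[i].round(),s[i,4],rect(P[l==i]),np.median(z[l==i]).round(4))
print(proj(m,[[.4506,-.3005,.012]]))
E
```

```text
time_s: 0.9
tool_pos: [0.4528, -0.2974, 0.3195]
eef_rot: [-1.183, 1.248, -1.25]
contact_force: [-0.4, -0.2, 0.6]
finger_gap: 0.0917Traceback (most recent call last):
  File "<stdin>", line 2, in <module>
  File "h.py", line 28, in state
    print("grasp",g.round(4),"yaw",np.degrees(np.arctan2(T[1,2],T[0,2])).round(2),"tilt",T[2,[0,2]].round(3),"gap",o["finger_gap"].round(4),"F",o["contact_force"].round(1),"t",round(float(o["time_s"]),1))
                                                                                                                   ^^^^^^^^^^^^^^^^^^^^^
AttributeError: 'float' object has no attribute 'round'
```

```bash
sed -i 's/o\["finger_gap"\].round(4)/round(float(o["finger_gap"]),4)/' h.py
cat > look.py <<'E'
from h import *
import sys
def look(name,bands,zm=.2):
    state();m=camera_model("wrist");im,d=get_image("wrist");cv2.imwrite(f"pics/{name}.png",im);np.save(f"pics/{name}.npy",d);np.save(f"pics/{name}_T.npy",m["cam_to_world"])
    P=cloud(m,d);z=P[...,2]
    for lo,hi in bands:
        mk=((z>lo)&(z<hi)&(d>0)).astype(np.uint8);n,l,s,c=cv2.connectedComponentsWithStats(mk)
        for i in range(1,n):
            if s[i,4]>150: print(lo,c[i].round(),s[i,4],rect(P[l==i]),np.median(z[l==i]).round(4))
    return m,im,d,P
E
python3 - <<'E'
from look import *
m,*_=look("w1",[(.006,.045),(.03,.045)])
print(proj(m,[[.4506,-.3005,.012]]))
E
```

```text
grasp [ 0.4528 -0.2975  0.2505] yaw -3.09 tilt [0.001 0.001] gap 0.0917 F [-0.4 -0.2  0.6] t 0.9
0.006 [134.  82.] 4538 [  0.5532  -0.0893   0.2256   0.0877 -68.1612] 0.0345
0.006 [492.  19.] 806 [ 5.98500e-01 -4.76400e-01  5.76000e-02  1.36000e-02  5.02917e+01] 0.0263
0.006 [305.  64.] 7236 [ 5.67500e-01 -2.83900e-01  1.60400e-01  4.03000e-02 -8.40496e+01] 0.0393
0.006 [451.  68.] 727 [ 5.4530e-01 -4.4180e-01  6.9200e-02  3.4200e-02  3.8639e+01] 0.027
0.006 [557. 122.] 1166 [ 0.5002 -0.5478  0.06    0.004  -1.7126] 0.0291
0.006 [470. 128.] 835 [  0.4998  -0.4599   0.0676   0.0342 -31.3281] 0.0269
0.006 [ 51. 188.] 8177 [  0.449    0.0104   0.1604   0.043  -10.1397] 0.0385
0.006 [326. 173.] 13765 [ 0.4483 -0.3     0.1904  0.1    86.527 ] 0.0115
0.006 [122. 193.] 1534 [  0.4355  -0.0589   0.1312   0.0161 -13.3158] 0.0133
0.006 [518. 231.] 2427 [ 3.75400e-01 -5.40200e-01  1.59200e-01  2.77000e-02 -7.09211e+01] 0.0245
0.03 [124.  86.] 3568 [  0.5536  -0.0876   0.2231   0.082  -69.2732] 0.036
0.03 [497.  18.] 332 [ 5.96100e-01 -4.77500e-01  5.36000e-02  1.12000e-02  5.36357e+01] 0.0376
0.03 [305.  63.] 7067 [ 5.67500e-01 -2.83900e-01  1.60400e-01  4.03000e-02 -8.40526e+01] 0.0393
0.03 [453.  65.] 277 [ 5.5820e-01 -4.3090e-01  4.9200e-02  2.4000e-03 -4.1736e+00] 0.0377
0.03 [564. 120.] 554 [ 0.5002 -0.5478  0.0599  0.004  -1.692 ] 0.0379
0.03 [474. 129.] 350 [  0.5     -0.4598   0.0674   0.0338 -31.7671] 0.0379
0.03 [ 44. 189.] 6049 [ 0.449   0.0105  0.1605  0.0428 -9.941 ] 0.0389
0.03 [326. 152.] 341 [ 4.78600e-01 -3.01900e-01  4.19000e-02  9.50000e-03  8.66477e+01] 0.033
0.03 [327. 205.] 324 [ 4.18500e-01 -2.98300e-01  4.06000e-02  1.07000e-02  8.55827e+01] 0.0329
[[326.40815711 173.65128576]]
```

View pics/w1.png

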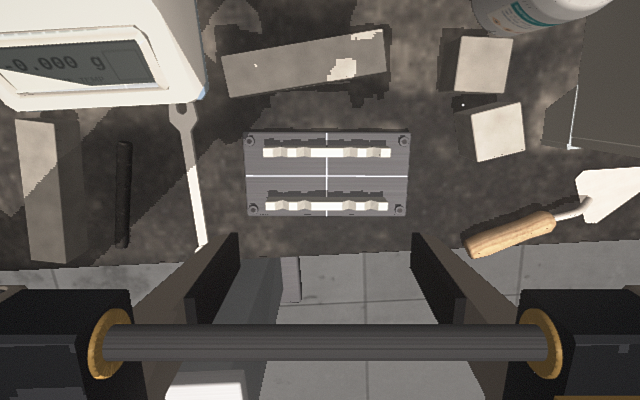

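```bash
python3 -c "
from h import *
go(.43,.30,.25,7)"
```

```text
shift [-0.5969 -0.0006 -0.0548] turn [ 0.    -0.178  0.002] q1..6 [-46.   3.  96.  -0.  81.  47.] gap 0.092 F [-0.1  0.5  0.1] t 0.9
```

```bash
python3 -m creep '[[-0.3,0,-0.028,0,-0.09,0,60],[-0.3,0,-0.028,0,-0.09,0,60],[-0.3,0,-0.028,0,-0.09,0,60],[-0.3,0,-0.028,0,-0.09,0,60],[-0.3,0,-0.028,0,-0.09,0,60],[-0.3,0,-0.028,0,-0.09,0,60],[-0.35,0,-0.028,0,-0.09,0,60],[-0.4,0,-0.03,0,-0.1,0,60]]' >/dev/null
python3 -c "
from h import *
go(.43,.30,.25,7)"
```

```text
shift [-0.2005 -0.0007 -0.0063] turn [-0.    -0.083  0.003] q1..6 [ -3. -10. 109.  -0.  81.  85.] gap 0.0553 F [ 0.9  0.3 -0. ] t 1.8
```

```bash
python3 -m creep '[[-0.2,0,-0.006,0,-0.083,0.003,60],[-0.2,0,-0.006,0,-0.083,0.003,60],[-0.2,0,-0.006,0,-0.083,0.003,60],[-0.2,0,-0.006,0,-0.083,0.003,60],[-0.2,0,-0.006,0,-0.083,0.003,60],[-0.2,0,-0.006,0,-0.083,0.003,60],[-0.2,0,-0.006,0,-0.083,0.003,60],[-0.2,0,-0.006,0,-0.083,0.003,60]]' >/dev/null
python3 - <<'E'
from look import *
m,im,d,P=look("w2",[(.005,.06),(.034,.045),(.072,.1)])
E
```

```text
grasp [0.4309 0.2973 0.2495] yaw 6.94 tilt [-0.001  0.   ] gap 0.0551 F [-0.7  0.7 -0.7] t 2.5
0.005 [ 4. 24.] 422 [ 5.42600e-01  6.36100e-01  4.74000e-02  8.20000e-03 -1.12557e+01] 0.0182
0.005 [200.  36.] 2728 [ 0.5629  0.4354  0.0714  0.0505 -8.5345] 0.0511
0.005 [374.  31.] 11384 [ 5.77200e-01  2.67900e-01  1.79000e-01  5.81000e-02 -8.55985e+01] 0.0423
0.005 [616.  60.] 4984 [5.75900e-01 1.96000e-02 1.22200e-01 5.26000e-02 3.23694e+01] 0.0364
0.005 [521.  62.] 4875 [ 5.71000e-01  1.09800e-01  1.10700e-01  4.00000e-02 -7.56458e+01] 0.0274
0.005 [140. 132.] 2388 [4.52000e-01 4.93500e-01 9.01000e-02 5.70000e-03 1.38818e+01] 0.0365
0.005 [ 57. 146.] 7747 [  0.4324   0.5697   0.1492   0.0778 -76.1519] 0.0243
0.005 [581. 184.] 8331 [  0.4491   0.0115   0.1604   0.0429 -10.4134] 0.0389
0.005 [329. 158.] 8121 [  0.445    0.2936   0.12     0.0902 -81.7942] 0.0104
0.005 [452. 199.] 387 [ 0.4155  0.1415  0.1197  0.0131 -3.6207] 0.0071
0.005 [616. 211.] 1337 [  0.4286  -0.0544   0.1155   0.0166 -13.528 ] 0.0128
0.034 [221.  35.] 164 [ 5.5720e-01  4.1130e-01  6.3300e-02  1.7000e-03 -9.2497e+00] 0.0418
0.034 [370.  35.] 3364 [5.76900e-01 2.68400e-01 1.69700e-01 3.30000e-02 8.94394e+01] 0.04
0.034 [619.  63.] 1535 [5.81400e-01 2.41000e-02 1.02100e-01 3.65000e-02 2.59055e+01] 0.0392
0.034 [139. 133.] 505 [4.51900e-01 4.92200e-01 8.91000e-02 3.60000e-03 1.34688e+01] 0.0397
0.034 [ 71. 144.] 646 [ 0.4403  0.5389  0.0744  0.0592 14.0946] 0.0396
0.034 [589. 186.] 5751 [  0.449    0.0112   0.1604   0.0425 -10.074 ] 0.0394
0.034 [358. 161.] 738 [0.4506 0.2626 0.0797 0.0115 7.8668] 0.0368
0.034 [299. 162.] 733 [0.4408 0.3252 0.0798 0.0111 7.9866] 0.0368
0.034 [  6. 172.] 315 [3.97600e-01 6.34700e-01 4.68000e-02 1.63000e-02 3.38622e+01] 0.0388
0.072 [179.  15.] 1057 [ 5.61700e-01  4.34500e-01  2.75000e-02  2.31000e-02 -7.71539e+01] 0.087
```

View pics/w2.png

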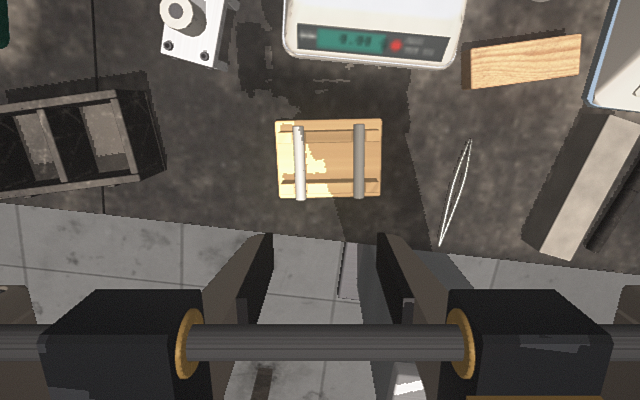

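```bash
python3 -c "
from h import *
go(.4506,.2626,.10,7.9)"
```

```text
shift [0.037  0.1495 0.0154] turn [-0.    -0.017 -0.001] q1..6 [ 21.   1.  99.   0.  81. 104.] gap 0.0551 F [ 0.1  0.5 -0.8] t 2.6
```

```bash
python3 -m creep '[[0.037,0.05,0.0154,0,-0.017,0,43],[0.037,0.1,0.0154,0,-0.017,0,43],[0.037,0.15,0.0154,0,-0.017,0,43],[0.037,0.15,0.0154,0,-0.017,0,43],[0.037,0.15,0.0154,0,-0.017,0,43],[0.037,0.15,0.0154,0,-0.017,0,43],[0.037,0.15,0.0154,0,-0.017,0,43],[0.037,0.15,0.0154,0,-0.017,0,43]]' >/dev/null
python3 - <<'E'
from look import *
go(.4506,.2626,.0345,7.9)
m,im,d,P=look("w3",[(.034,.045)])
E
```

```text
shift [ 0.0022  0.0674 -0.0014] turn [-0.005  0.003 -0.002] q1..6 [ 17.  10. 107.   0.  63.  99.] gap 0.0396 F [-0.1  0.5 -1.1] t 3.4
grasp [0.4517 0.265  0.1019] yaw 8.09 tilt [-0.002  0.005] gap 0.0396 F [-0.1  0.5 -1.1] t 3.4
0.034 [86. 39.] 754 [ 5.43700e-01  4.14500e-01  4.20000e-02  1.03000e-02 -1.94304e+01] 0.0406
0.034 [356.  23.] 9094 [ 5.70900e-01  2.66600e-01  1.67400e-01  2.58000e-02 -8.30106e+01] 0.0398
0.034 [327. 221.] 1808 [0.4505 0.2624 0.0804 0.0109 8.5584] 0.0368
0.034 [231. 219.] 1699 [0.441  0.3252 0.08   0.0113 8.2374] 0.0368
```

```bash
python3 -c "
from h import *
go(.4506,.2626,.0345,8)"; python3 -m creep '[[0.002,0.01,-0.001,0,0,0,43],[0.002,0.03,-0.001,0,0,0,43],[0.002,0.05,-0.001,0,0,0,43],[0.002,0.067,-0.001,0,0,0,43],[0.002,0.067,-0.001,0,0,0,43],[0.002,0.067,-0.001,0,0,0,43],[0.002,0.067,-0.001,0,0,0,43],[0.002,0.067,-0.001,0,0,0,43]]' >/dev/null;  python3 -c "
from h import *
state();go(.4506,.2626,.0345,8)"
```

```text
shift [ 0.0021  0.0669 -0.001 ] turn [-0.004  0.001 -0.002] q1..6 [ 17.  10. 107.   0.  63.  99.] gap 0.0398 F [-0.5 -0.4 -0.1] t 3.5
grasp [0.4495 0.2623 0.0327] yaw 8.07 tilt [-0.001  0.001] gap 0.0398 F [-1.   0.1 -0.5] t 4.2
shift [-0.0003 -0.0018  0.0012] turn [-0.001  0.001 -0.001] q1..6 [ 17.  16. 109.   0.  55.  99.] gap 0.0398 F [-1.   0.1 -0.5] t 4.2
```

```bash
python3 -m creep '[[0,-0.001,0.001,0,0,0,5],[0,-0.001,0.001,0,0,0,5],[0,-0.001,0.001,0,0,0,5],[0,-0.001,0.001,0,0,0,5],[0,-0.001,0.001,0,0,0,5],[0,-0.001,0.001,0,0,0,5],[0,-0.001,0.001,0,0,0,5],[0,-0.001,0.001,0,0,0,5]]' 30
python3 -m creep '[[0,-0.02,0,0,0,0,5],[0,-0.05,0,0,0,0,5],[0,-0.08,0,0,0,0,5],[0,-0.12,0,0,0,0,5],[0,-0.12,0,0,0,0,5],[0,-0.12,0,0,0,0,5],[0,-0.12,0,0,0,0,5],[0,-0.12,0,0,0,0,5]]' 30
python3 - <<'E'
from look import *
# jig: centre .4483,-.3000, y axis 86.5deg
a=np.radians(86.5);c=np.array([.4483,-.3]);u=np.array([np.cos(a),np.sin(a)])
print(c+.05*u,c-.05*u)
go(*(c-.05*u),.12,-3.5)
E
```

```text
time_s: 5.05
tool_pos: [0.4504, 0.2627, 0.1027]
eef_rot: [-1.271, 1.106, -1.104]
contact_force: [-2.1, 5.9, 0.3]
finger_gap: 0.0108
time_s: 5.85
tool_pos: [0.4494, 0.2616, 0.2205]
eef_rot: [-1.275, 1.107, -1.103]
contact_force: [0.5, 0.5, -0.6]
finger_gap: 0.0109
[ 0.45135243 -0.25009326] [ 0.44524757 -0.34990674]
shift [ 0.6049  0.0318 -0.0897] turn [0.003 0.202 0.   ] q1..6 [ 17.   6. 105.   0.  70.  99.] gap 0.0109 F [ 0.5  0.5 -0.6] t 5.8
```

```bash
python3 -m creep '[[0.35,0,-0.05,0,0.1,0,5],[0.35,0,-0.05,0,0.1,0,5],[0.35,0,-0.05,0,0.1,0,5],[0.35,0,-0.05,0,0.1,0,5],[0.35,0,-0.05,0,0.1,0,5],[0.35,0,-0.05,0,0.1,0,5],[0.35,0,-0.05,0,0.1,0,5],[0.4,0,-0.057,0,0.13,0,5]]' >/dev/null
python3 -c "
from h import *
go(.4452,-.3499,.12,-3.5)"
```

```text
shift [ 0.2103  0.0315 -0.0059] turn [ 0.002  0.071 -0.002] q1..6 [-32.  -2. 113.   0.  69.  57.] gap 0.0111 F [ 1.3  0.1 -0.3] t 6.7
```

```bash
python3 -m creep '[[0.207,0.03,-0.006,0,0.07,-0.002,5],[0.207,0.03,-0.006,0,0.07,-0.002,5],[0.207,0.03,-0.006,0,0.07,-0.002,5],[0.207,0.03,-0.006,0,0.07,-0.002,5],[0.207,0.03,-0.006,0,0.07,-0.002,5],[0.207,0.03,-0.006,0,0.07,-0.002,5],[0.207,0.03,-0.006,0,0.07,-0.002,5],[0.207,0.03,-0.006,0,0.07,-0.002,5]]' >/dev/null
python3 - <<'E'
from look import *
m,im,d,P=look("w4",[(.006,.045),(.03,.045)])
go(.4452,-.3499,.05,-3.5)
E
```

```text
grasp [ 0.4465 -0.3431  0.1227] yaw -3.29 tilt [ 0. -0.] gap 0.0111 F [-0.1  0.3  0. ] t 7.5
0.006 [48. 56.] 5863 [ 5.58000e-01 -1.65200e-01  8.31000e-02  3.39000e-02 -3.76119e+01] 0.0328
0.006 [215.  40.] 17680 [ 5.67200e-01 -2.83900e-01  1.60200e-01  4.04000e-02 -8.41437e+01] 0.0392
0.006 [452.  47.] 1782 [ 5.45300e-01 -4.42000e-01  6.93000e-02  3.51000e-02  3.81683e+01] 0.0272
0.006 [613. 125.] 3300 [ 0.4996 -0.5478  0.0593  0.005  -2.4676] 0.0294
0.006 [480. 134.] 1965 [  0.5007  -0.4608   0.0691   0.0346 -33.1844] 0.0278
0.006 [262. 194.] 25333 [ 0.4485 -0.3001  0.19    0.0999 86.7464] 0.0115
0.006 [546. 282.] 4825 [ 3.74700e-01 -5.34300e-01  1.44400e-01  2.54000e-02 -7.01441e+01] 0.0242
0.006 [105. 311.] 336 [ 3.55800e-01 -1.43700e-01  2.59000e-02  2.58000e-02  2.90128e+01] 0.0067
0.03 [36. 59.] 3683 [ 5.57600e-01 -1.64900e-01  7.48000e-02  3.09000e-02 -4.00674e+01] 0.037
0.03 [214.  38.] 16705 [ 5.67300e-01 -2.83900e-01  1.60200e-01  4.04000e-02 -8.41387e+01] 0.0393
0.03 [458.  46.] 760 [ 5.436e-01 -4.424e-01  6.760e-02  3.360e-02  4.068e+01] 0.0378
0.03 [624. 122.] 1600 [ 0.4
[... 308 characters left out ...]

0.03 [263. 171.] 786 [ 4.78500e-01 -3.01800e-01  4.11000e-02  9.70000e-03  8.65703e+01] 0.0331
0.03 [316. 171.] 298 [ 4.76200e-01 -3.39400e-01  1.72000e-02  1.00000e-02  8.62777e+01] 0.0328
0.03 [349. 171.] 259 [ 4.75200e-01 -3.62300e-01  1.43000e-02  9.80000e-03  8.99188e+01] 0.0331
0.03 [186. 250.] 253 [ 4.21800e-01 -2.37600e-01  1.43000e-02  1.08000e-02  8.34214e+01] 0.0328
0.03 [218. 249.] 267 [ 4.20200e-01 -2.61100e-01  1.59000e-02  1.10000e-02  8.51895e+01] 0.0324
0.03 [262. 249.] 559 [ 4.19000e-01 -2.95600e-01  3.62000e-02  1.03000e-02  8.77306e+01] 0.033
shift [ 0.0067  0.0729 -0.001 ] turn [0.    0.004 0.   ] q1..6 [-50.  14.  99.  -0.  67.  43.] gap 0.0109 F [ 0.1 -0.1 -1.4] t 7.5
```

View pics/w4.png

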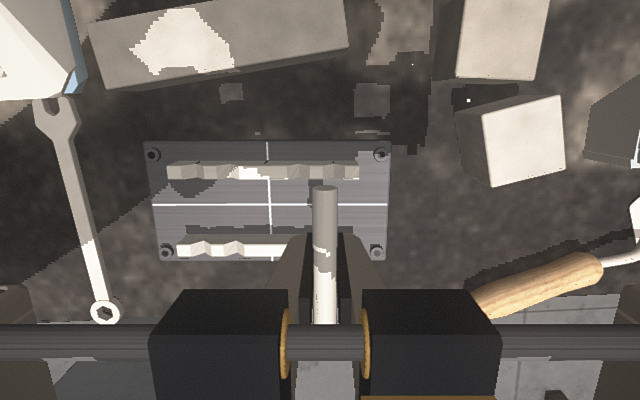

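```bash
python3 -m creep '[[0.0067,0.02,-0.001,0,0.004,0,5],[0.0067,0.04,-0.001,0,0.004,0,5],[0.0067,0.06,-0.001,0,0.004,0,5],[0.0067,0.07,-0.001,0,0.004,0,5],[0.0067,0.07,-0.001,0,0.004,0,5],[0.0067,0.07,-0.001,0,0.004,0,5],[0.0067,0.07,-0.001,0,0.004,0,5],[0.0067,0.07,-0.001,0,0.004,0,5]]' >/dev/null
python3 - <<'E'
from look import *
state();go(.4455,-.35,.0365,-3.4)
E
```

```text
grasp [ 0.4455 -0.3522  0.0541] yaw -3.61 tilt [0.003 0.002] gap 0.0108 F [ 0.   0.5 -0.8] t 8.3
shift [-0.0021  0.0175 -0.    ] turn [-0.002 -0.004  0.003] q1..6 [-51.  20. 101.  -0.  59.  43.] gap 0.0108 F [ 0.   0.5 -0.8] t 8.3
```

```bash
python3 -m creep '[[-0.0015,0.004,0,0,-0.004,0,5],[-0.0015,0.008,0,0,-0.004,0,5],[-0.0015,0.012,0,0,-0.004,0,5],[-0.0015,0.016,0,0,-0.004,0,5],[-0.0015,0.0175,0,0,-0.004,0,5],[-0.0015,0.0175,0,0,-0.004,0,5],[-0.0015,0.0175,0,0,-0.004,0,5],[-0.0015,0.0175,0,0,-0.004,0,5]]' >/dev/null
python3 - <<'E'
from look import *
go(.4455,-.35,.0365,-3.4);state()
E
```

```text
shift [ 0.0001 -0.0005  0.0005] turn [ 0.001  0.    -0.   ] q1..6 [-50.  21. 101.  -0.  58.  43.] gap 0.011 F [-2.2  3.   7.5] t 9.1
grasp [ 0.4449 -0.3498  0.036 ] yaw -3.38 tilt [-0.    -0.001] gap 0.011 F [-2.2  3.   7.5] t 9.1
```

```bash
python3 -m creep '[[0,0,0,0,0,0,20],[0,0,0,0,0,0,30],[0,0,0,0,0,0,43],[0,0,0,0,0,0,43],[0,0,0,0,0,0,43],[0,0,0,0,0,0,43],[0,-0.02,0,0,0,0,43],[0,-0.06,0,0,0,0,43]]'
python3 -m creep '[[-0.02,-0.05,0,0,0,0,43],[-0.02,-0.08,0,0,0,0,43],[-0.02,-0.08,0,0,0,0,43],[-0.02,-0.08,0,0,0,0,43],[-0.02,-0.08,0,0,0,0,43],[-0.02,-0.08,0,0,0,0,43],[-0.02,-0.08,0,0,0,0,43],[-0.02,-0.08,0,0,0,0,43]]' >/dev/null
python3 - <<'E'
from look import *
m,im,d,P=look("w5",[(.035,.05)])
go(.441,.3252,.12,7.9)
E
```

```text
time_s: 9.9
tool_pos: [0.4433, -0.3482, 0.1616]
eef_rot: [-1.181, 1.259, -1.247]
contact_force: [-0.1, -0.3, 0.6]
finger_gap: 0.0393
grasp [ 0.4458 -0.3298  0.1744] yaw -3.4 tilt [-0.    -0.001] gap 0.0396 F [1.2 0.6 0. ] t 10.7
0.035 [79. 64.] 3474 [ 5.55700e-01 -1.36700e-01  1.19700e-01  4.66000e-02 -5.95887e+01] 0.0419
0.035 [256.  45.] 11753 [ 5.67300e-01 -2.84100e-01  1.60100e-01  4.04000e-02 -8.40849e+01] 0.0393
0.035 [481.  45.] 4383 [ 5.56100e-01 -4.55500e-01  5.09000e-02  5.02000e-02  8.41816e+01] 0.0491
0.035 [593. 115.] 1161 [ 0.5007 -0.5474  0.0627  0.0142  8.8321] 0.0437
0.035 [500. 131.] 3844 [ 4.91000e-01 -4.75100e-01  5.11000e-02  5.04000e-02 -7.89386e+01] 0.0491
0.035 [347. 191.] 1169 [ 0.4453 -0.3501  0.08    0.0116 -3.3657] 0.0387
shift [-0.6536  0.0546 -0.0438] turn [ 0.001 -0.197  0.   ] q1..6 [-49.   9.  98.  -0.  73.  44.] gap 0.0394 F [0.4 0.1 0.4] t 10.8
```

View pics/w5.png

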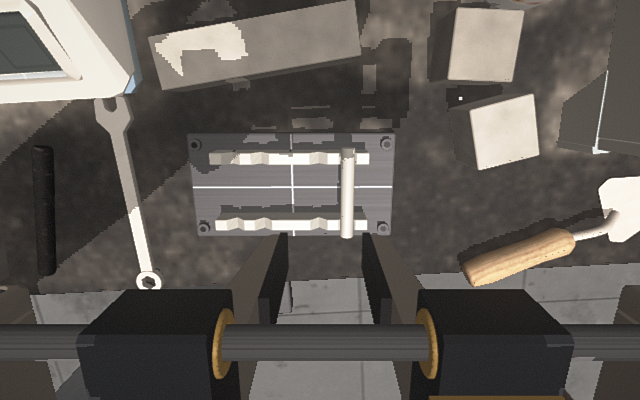

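```bash
python3 -m creep '[[-0.35,0,-0.022,0,-0.1,0,43],[-0.35,0,-0.022,0,-0.1,0,43],[-0.35,0,-0.022,0,-0.1,0,43],[-0.35,0,-0.022,0,-0.1,0,43],[-0.35,0,-0.022,0,-0.1,0,43],[-0.35,0,-0.022,0,-0.1,0,43],[-0.35,0,-0.022,0,-0.1,0,43],[-0.4,0,-0.025,0,-0.12,0,43]]' >/dev/null
python3 -c "
from h import *
go(.441,.3252,.12,8)"
```

```text
shift [-0.2531  0.0549  0.0119] turn [-0.001 -0.079  0.001] q1..6 [ -6.  -7. 115.  -0.  72.  80.] gap 0.039 F [ 0.6 -0.   0.4] t 11.6
```

```bash
python3 -m creep '[[-0.253,0,0.012,0,-0.079,0,43],[-0.253,0,0.012,0,-0.079,0,43],[-0.253,0,0.012,0,-0.079,0,43],[-0.253,0,0.012,0,-0.079,0,43],[-0.253,0.02,0.012,0,-0.079,0,43],[-0.253,0.055,0.012,0,-0.079,0,43],[-0.253,0.055,0.012,0,-0.079,0,43],[-0.253,0.055,0.012,0,-0.079,0,43]]' >/dev/null
python3 - <<'E'
from look import *
m,im,d,P=look("w6",[(.034,.045)])
go(.441,.3252,.0345,8)
E
```

```text
grasp [0.4409 0.3225 0.1194] yaw 8.01 tilt [ 0.002 -0.002] gap 0.0395 F [0.1 0.2 0.2] t 12.3
0.034 [199.  38.] 314 [ 5.4560e-01  4.1310e-01  3.9900e-02  1.4000e-03 -8.4616e+00] 0.0414
0.034 [445.  23.] 8024 [ 5.71500e-01  2.67500e-01  1.67000e-01  2.38000e-02 -8.43689e+01] 0.0399
0.034 [ 75. 162.] 1597 [4.52400e-01 4.92500e-01 8.97000e-02 5.60000e-03 1.58623e+01] 0.0396
0.034 [319. 210.] 1588 [0.4408 0.3254 0.08   0.0113 8.1362] 0.0368
0.034 [ 29. 225.] 231 [ 4.0490e-01  5.2810e-01  4.7900e-02  9.0000e-04 -7.5517e+01] 0.0396
shift [-0.0027  0.0863 -0.0007] turn [-0.001 -0.001  0.001] q1..6 [ 24.  12. 102.  -0.  66. 106.] gap 0.0395 F [ 0.5 -0.3 -0.5] t 12.4
```

```bash
python3 -m creep '[[-0.002,0.02,0,0,0,0,43],[-0.002,0.04,0,0,0,0,43],[-0.002,0.06,0,0,0,0,43],[-0.002,0.08,0,0,0,0,43],[-0.002,0.085,0,0,0,0,43],[-0.002,0.085,0,0,0,0,43],[-0.002,0.085,0,0,0,0,43],[-0.002,0.085,0,0,0,0,43]]' >/dev/null;  python3 -c "
from h import *
state();go(.441,.3253,.0335,8)"
```

```text
grasp [0.4425 0.3254 0.0364] yaw 7.99 tilt [0.    0.003] gap 0.0396 F [-0.1 -0.6 -0.3] t 13.2
shift [-0.0001  0.0029 -0.0013] turn [-0.003 -0.     0.   ] q1..6 [ 24.  19. 104.  -0.  57. 106.] gap 0.0396 F [-0.1 -0.6 -0.3] t 13.2
```

```bash
python3 -m creep '[[0,0.003,-0.001,0,0,0,43],[0,0.003,-0.001,0,0,0,5],[0,0.003,-0.001,0,0,0,5],[0,0.003,-0.001,0,0,0,5],[0,0.003,-0.001,0,0,0,5],[0,0.003,-0.001,0,0,0,5],[0,0.003,-0.001,0,0,0,5],[0,0.003,-0.001,0,0,0,5]]' 30
python3 -m creep '[[0,-0.02,0,0,0,0,5],[0,-0.05,0,0,0,0,5],[0,-0.08,0,0,0,0,5],[0,-0.12,0,0,0,0,5],[0,-0.12,0,0,0,0,5],[0,-0.12,0,0,0,0,5],[0,-0.12,0,0,0,0,5],[0,-0.12,0,0,0,0,5]]' 30
python3 -c "
from h import *
go(.4515,-.2502,.12,-3.4)"
```

```text
time_s: 14.0
tool_pos: [0.4402, 0.3258, 0.101]
eef_rot: [-1.271, 1.106, -1.105]
contact_force: [-0.8, 5.3, 0.9]
finger_gap: 0.0108
time_s: 14.8
tool_pos: [0.4393, 0.3246, 0.2188]
eef_rot: [-1.276, 1.107, -1.106]
contact_force: [0.7, 0.6, -1.3]
finger_gap: 0.0111
shift [ 0.5708  0.0313 -0.0679] turn [0.003 0.199 0.003] q1..6 [ 24.  10. 101.  -0.  70. 106.] gap 0.0111 F [ 0.7  0.6 -1.3] t 14.8
```

```bash
python3 -m creep '[[0.35,0,-0.04,0,0.1,0,5],[0.35,0,-0.04,0,0.1,0,5],[0.35,0,-0.04,0,0.1,0,5],[0.35,0,-0.04,0,0.1,0,5],[0.35,0,-0.04,0,0.1,0,5],[0.35,0,-0.04,0,0.1,0,5],[0.35,0,-0.04,0,0.1,0,5],[0.4,0,-0.046,0,0.13,0,5]]' >/dev/null
python3 -c "
from h import *
go(.4515,-.2502,.12,-3.4)"
```

```text
shift [0.1737 0.0311 0.0006] turn [0.001 0.068 0.   ] q1..6 [-25.  -4. 115.  -0.  69.  65.] gap 0.0107 F [ 0.3  0.7 -1.1] t 15.6
```

```bash
python3 -m creep '[[0.172,0,0,0,0.068,0,5],[0.172,0,0,0,0.068,0,5],[0.172,0,0,0,0.068,0,5],[0.172,0,0,0,0.068,0,5],[0.172,0.03,0,0,0.068,0,5],[0.172,0.05,0,0,0.068,0,5],[0.172,0.05,0,0,0.068,0,5],[0.172,0.05,0,0,0.068,0,5]]' >/dev/null
python3 -c "
from h import *
state();go(.4515,-.2502,.05,-3.4)"
```

```text
grasp [ 0.4516 -0.2464  0.1017] yaw -3.33 tilt [-0.    -0.001] gap 0.0111 F [ 0.5 -0.3  0.2] t 16.4
shift [0.0038 0.0517 0.0001] turn [ 0.001  0.001 -0.   ] q1..6 [-42.   9. 108.  -0.  64.  51.] gap 0.0111 F [ 0.5 -0.3  0.2] t 16.4
```

```bash
python3 -m creep '[[0.004,0.02,0,0,0,0,5],[0.004,0.04,0,0,0,0,5],[0.004,0.051,0,0,0,0,5],[0.004,0.051,0,0,0,0,5],[0.004,0.051,0,0,0,0,5],[0.004,0.051,0,0,0,0,5],[0.004,0.051,0,0,0,0,5],[0.004,0.051,0,0,0,0,5]]' >/dev/null
python3 -c "
from h import *
state();go(.4515,-.2502,.0345,-3.4)"
```

```text
grasp [ 0.4522 -0.2512  0.0519] yaw -3.33 tilt [0.002 0.001] gap 0.0111 F [ 0.3 -1.5 -0.4] t 17.2
shift [-0.0009  0.0174 -0.0007] turn [-0.001  0.001  0.002] q1..6 [-42.  13. 109.  -0.  58.  51.] gap 0.0111 F [ 0.3 -1.5 -0.4] t 17.2
```

```bash
python3 -m creep '[[-0.001,0.004,0,0,0,0,5],[-0.001,0.008,0,0,0,0,5],[-0.001,0.012,0,0,0,0,5],[-0.001,0.015,0,0,0,0,5],[-0.001,0.017,0,0,0,0,5],[-0.001,0.017,0,0,0,0,5],[-0.001,0.017,0,0,0,0,5],[-0.001,0.017,0,0,0,0,5]]' 
python3 -m creep '[[0,0,0,0,0,0,20],[0,0,0,0,0,0,30],[0,0,0,0,0,0,43],[0,0,0,0,0,0,43],[0,0,0,0,0,0,43],[0,0,0,0,0,0,43],[0,-0.02,0,0,0,0,43],[0,-0.06,0,0,0,0,43]]'
python3 -m creep '[[0.01,-0.05,-0.02,0,0,0,43],[0.03,-0.1,-0.02,0,0,0,43],[0.03,-0.1,-0.02,0,0,0,43],[0.03,-0.1,-0.02,0,0,0,43],[0.03,-0.1,-0.02,0,0,0,60],[0.03,-0.1,-0.02,0,0,0,60],[0.03,-0.1,-0.02,0,0,0,60],[0.03,-0.1,-0.02,0,0,0,60]]' >/dev/null
python3 - <<'E'
from look import *
m,im,d,P=look("w7",[(.006,.045),(.035,.05)])
go(.449,.0108,.15,-10.1)
go(.449,.0108,.15,169.9)
E
```

```text
time_s: 18.0
tool_pos: [0.4518, -0.2497, 0.1031]
eef_rot: [-1.182, 1.252, -1.252]
contact_force: [-0.2, 1.7, -0.8]
finger_gap: 0.0109
time_s: 18.8
tool_pos: [0.45, -0.2482, 0.1609]
eef_rot: [-1.182, 1.258, -1.246]
contact_force: [-0.2, 0.3, 0.8]
finger_gap: 0.0395
grasp [ 0.4298 -0.2778  0.1931] yaw -3.31 tilt [-0.001 -0.002] gap 0.0555 F [-0.  -0.5 -0.2] t 19.6
0.006 [121.  60.] 5577 [ 5.43300e-01 -8.82000e-02  2.04000e-01  5.33000e-02 -7.36728e+01] 0.0345
0.006 [316.  29.] 10404 [ 5.67200e-01 -2.84100e-01  1.60500e-01  4.03000e-02 -8.42042e+01] 0.0392
0.006 [502.  36.] 1569 [ 5.45100e-01 -4.41800e-01  6.90000e-02  3.49000e-02  3.85083e+01] 0.0267
0.006 [623.  99.] 1859 [ 0.4977 -0.5477  0.0553  0.0051 -2.1089] 0.0262
0.006 [518. 108.] 1499 [  0.5004  -0.4607   0.0691   0.0349 -32.3039] 0.0274
0.006 [ 27. 184.] 9362 [ 4.4860e-01  8.5000e-03  1.6050e-01  4.0300e-02 -9.5362e+00] 0.0379
0.006 [345. 160.] 19647 [ 0.4479 -0.3     0.1904  0.1006 86.7064] 0.0117
0.006 [105. 184.] 2170 [  0.4353  -0.0588   0.1314   0.0155 -14.1584] 0.0133
0.006 [565. 230.] 3255 [ 3.70900e-01 -5.25200e-01  1
[... 419 characters left out ...]
e+01] 0.049
0.035 [635. 106.] 410 [ 0.4952 -0.5469  0.0503  0.0044 -0.9615] 0.0387
0.035 [553. 107.] 3651 [ 4.91100e-01 -4.75200e-01  5.16000e-02  5.02000e-02 -7.85837e+01] 0.049
0.035 [ 16. 190.] 5339 [ 4.45700e-01 -7.00000e-04  1.62400e-01  3.74000e-02 -1.75343e+01] 0.039
0.035 [292. 164.] 1108 [ 0.4525 -0.2504  0.0801  0.0116 -3.2431] 0.0386
0.035 [402. 166.] 1106 [ 0.4451 -0.3497  0.08    0.0119 -3.1568] 0.0387
shift [-0.2895  0.0434  0.0023] turn [ 0.001  0.118 -0.   ] q1..6 [-46.   2. 104.  -0.  74.  47.] gap 0.0551 F [-1.1  0.3  0.3] t 19.6
shift [-0.2895  0.0434  0.0023] turn [-0.000e+00 -3.023e+00 -2.000e-03] q1..6 [-46.   2. 104.  -0.  74.  47.] gap 0.0551 F [-1.1  0.3  0.3] t 19.6
```

```bash
python3 -m creep '[[-0.29,0,0.002,0,0.118,0,65],[-0.29,0,0.002,0,0.118,0,65],[-0.29,0,0.002,0,0.118,0,65],[-0.29,0,0.002,0,0.118,0,65],[-0.29,0.02,0.002,0,0.118,0,65],[-0.29,0.02,0.002,0,0.118,0,65],[-0.29,0.02,0.002,0,0.118,0,65],[-0.29,0.02,0.002,0,0.118,0,65]]' >/dev/null
python3 - <<'E'
from look import *
d=np.load("pics/top0.npy");Q=cloud(camera_model("top"),d)
for x in(.54,.56,.58,.60,.62,.66):
    s=(abs(Q[...,0]-x)<.01)&(Q[...,1]>-.1)&(Q[...,1]<.1);print(x,Q[s][:,2].max().round(3))
m,im,d,P=look("w8",[(.032,.045)])
go(.449,.0108,.1,-10)
E
```

```text
0.54 0.048
0.56 0.067
0.58 0.082
0.6 0.097
0.62 0.333
0.66 0.334
grasp [0.4488 0.0114 0.1737] yaw -9.96 tilt [ 0.001 -0.   ] gap 0.06 F [-0.4 -0.8 -0.3] t 20.4
0.032 [47. 71.] 3496 [ 5.81700e-01  2.07400e-01  1.03900e-01  4.62000e-02 -4.76982e+01] 0.0384
0.032 [407.  55.] 4544 [ 5.55000e-01 -7.06000e-02  2.12400e-01  4.87000e-02  8.32536e+01] 0.037
0.032 [605.  14.] 1725 [ 5.54100e-01 -2.24900e-01  4.25000e-02  2.57000e-02 -8.43087e+01] 0.0393
0.032 [631. 140.] 1553 [ 0.4525 -0.2509  0.0804  0.0185 -0.583 ] 0.0378
0.032 [618. 104.] 170 [ 4.81900e-01 -2.38500e-01  1.15000e-02  9.80000e-03  8.70664e+01] 0.0333
0.032 [324. 186.] 8399 [  0.4492   0.0108   0.1595   0.0402 -10.0831] 0.0392
shift [-0.0004  0.0741 -0.0002] turn [-0.    -0.001  0.001] q1..6 [-14.  -7. 115.  -0.  72.  86.] gap 0.0595 F [-0.5  0.2  0.5] t 20.5
```

View pics/w8.png

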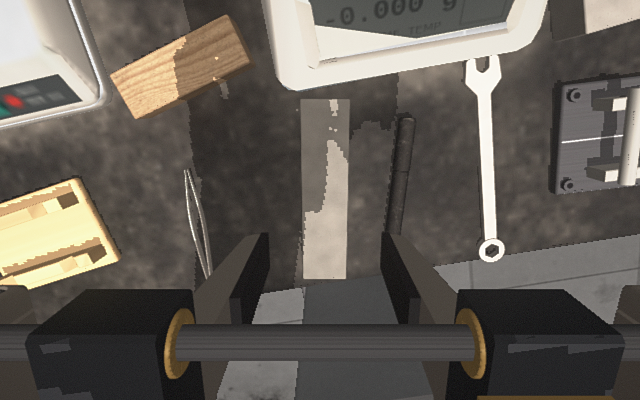

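```bash
python3 -m creep '[[0,0.04,0,0,0,0,65],[0,0.08,0,0,0,0,65],[0,0.11,0,0,0,0,65],[0,0.13,0,0,0,0,65],[0,0.146,0,0,0,0,65],[0,0.146,0,0,0,0,65],[0,0.146,0,0,0,0,65],[0,0.146,0,0,0,0,65]]' >/dev/null
python3 -c "
from h import *
state()"
python3 -m creep '[[0,0,0,0,0,0,30],[0,0,0,0,0,0,30],[0,0,0,0,0,0,30],[0,0,0,0,0,0,30],[0,0,0,0,0,0,30],[0,0,0,0,0,0,30],[0,0,0,0,0,0,30],[0,0,0,0,0,0,30]]' 55
python3 -m creep '[[0,-0.01,0,0,0,0,30],[0,-0.04,0,0,0,0,30],[0,-0.07,0,0,0,0,30],[0,-0.1,0,0,0,0,30],[0,-0.12,0,0,0,0,30],[0,-0.12,0,0,0,0,30],[0,-0.12,0,0,0,0,30],[0,-0.12,0,0,0,0,30]]' 55
python3 -c "
from h import *
go(.4483,-.3,.13,-93.4)"
```

```text
grasp [0.4502 0.0097 0.0293] yaw -10.16 tilt [0.001 0.003] gap 0.0598 F [-0.  -0.5 -0.1] t 21.3
time_s: 22.1
tool_pos: [0.4495, 0.0108, 0.0976]
eef_rot: [-1.12, 1.337, -1.339]
contact_force: [-0.3, 1.1, 5.3]
finger_gap: 0.0397
time_s: 22.9
tool_pos: [0.4475, 0.0112, 0.2148]
eef_rot: [-1.124, 1.341, -1.336]
contact_force: [0.2, 0.2, -6.2]
finger_gap: 0.0396
shift [0.3062 0.0158 0.0554] turn [0.003 1.454 0.004] q1..6 [-14.  -5. 116.  -0.  69.  86.] gap 0.0396 F [ 0.2  0.2 -6.2] t 22.9
```

```bash
python3 -m creep '[[0.05,-0.03,0.01,0,0.1,0,30],[0.1,-0.03,0.02,0,0.2,0,30],[0.15,-0.03,0.03,0,0.3,0,30],[0.2,-0.03,0.04,0,0.45,0,30],[0.24,-0.03,0.045,0,0.6,0,30],[0.28,-0.03,0.05,0,0.75,0,30],[0.306,-0.03,0.055,0,0.9,0,30],[0.306,-0.03,0.055,0,1.04,0,30]]' >/dev/null
python3 -c "
from h import *
go(.4483,-.3,.13,-93.4)"
```

```text
shift [-0.0012  0.0462 -0.003 ] turn [0.    0.404 0.002] q1..6 [-47.   7. 100.  -0.  73. 113.] gap 0.0396 F [ 1.2  0.6 -5.5] t 23.7
```

```bash
python3 -m creep '[[-0.001,0.01,-0.003,0,0.13,0.002,30],[-0.001,0.03,-0.003,0,0.26,0.002,30],[-0.001,0.046,-0.003,0,0.404,0.002,30],[-0.001,0.046,-0.003,0,0.404,0.002,30],[-0.001,0.046,-0.003,0,0.404,0.002,30],[-0.001,0.046,-0.003,0,0.404,0.002,30],[-0.001,0.046,-0.003,0,0.404,0.002,30],[-0.001,0.046,-0.003,0,0.404,0.002,30]]' >/dev/null
python3 - <<'E'
from look import *
m,im,d,P=look("w9",[(.09,.2)])
go(.4483,-.3,.085,-93.4)
E
```

```text
grasp [ 0.4499 -0.2973  0.1331] yaw -92.78 tilt [-0.003  0.002] gap 0.0399 F [ 0.4  0.5 -7.2] t 24.5
0.09 [324. 226.] 28125 [ 4.49500e-01 -3.25000e-01  1.02600e-01  7.33000e-02  8.72228e+01] 0.1439
0.09 [249. 375.] 310 [ 4.74600e-01 -2.94700e-01  1.55000e-02  8.00000e-04  8.78844e+01] 0.1956
0.09 [324. 380.] 3113 [ 0.4536 -0.2416  0.0401  0.025  -2.3521] 0.1437
0.09 [400. 375.] 315 [ 4.27200e-01 -2.92400e-01  1.61000e-02  8.00000e-04  8.84835e+01] 0.1953
shift [0.0014 0.048  0.0029] turn [-0.001  0.011 -0.003] q1..6 [-46.   9. 103.   0.  67. 136.] gap 0.0398 F [ 0.5  0.3 -5.9] t 24.6
```

View pics/w9.png

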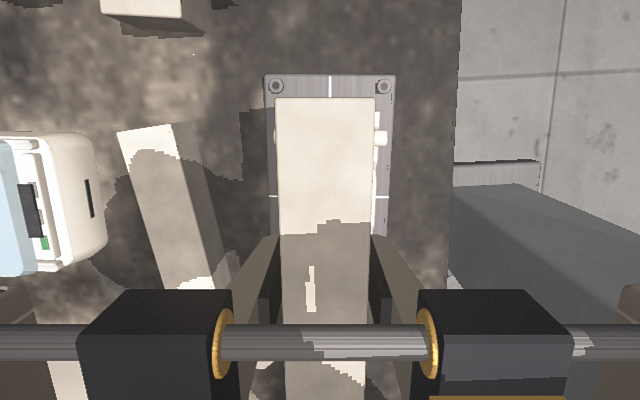

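```bash
python3 -m creep '[[0.001,0.015,0.003,0,0.011,-0.002,30],[0.001,0.03,0.003,0,0.011,-0.002,30],[0.001,0.048,0.003,0,0.011,-0.002,30],[0.001,0.048,0.003,0,0.011,-0.002,30],[0.001,0.048,0.003,0,0.011,-0.002,30],[0.001,0.048,0.003,0,0.011,-0.002,30],[0.001,0.048,0.003,0,0.011,-0.002,30],[0.001,0.048,0.003,0,0.011,-0.002,30]]' >/dev/null
python3 - <<'E'
from look import *
state();go(.4483,-.3015,.07,-93.4)
E
```

```text
grasp [ 0.4487 -0.3003  0.0851] yaw -93.46 tilt [-0.001  0.002] gap 0.0396 F [ 0.4  0.2 -6.6] t 25.4
shift [0.0003 0.0151 0.0013] turn [-0.002 -0.001 -0.001] q1..6 [-47.  13. 104.  -0.  62. 137.] gap 0.0396 F [ 0.4  0.2 -6.6] t 25.4
```

```bash
python3 -m creep '[[0,0.005,0.001,0,0,0,30],[0,0.009,0.001,0,0,0,30],[0,0.012,0.001,0,0,0,30],[0,0.014,0.001,0,0,0,30],[0,0.015,0.001,0,0,0,30],[0,0.0155,0.001,0,0,0,30],[0,0.0155,0.001,0,0,0,30],[0,0.0155,0.001,0,0,0,30]]'
python3 -c "
from h import *
state()"
```

```text
time_s: 26.15
tool_pos: [0.4483, -0.301, 0.138]
eef_rot: [-0.066, -2.19, 2.192]
contact_force: [-1.0, 2.0, -3.3]
finger_gap: 0.0399
grasp [ 0.4483 -0.301   0.069 ] yaw -93.46 tilt [-0.     0.001] gap 0.0399 F [-1.   2.  -3.3] t 26.1
```

```bash
python3 -m creep '[[0,0.0007,0,0,0,0,30],[0,0.0007,0,0,0,0,30],[0,0.0007,0,0,0,0,45],[0,0.0007,0,0,0,0,50],[0,0.0007,0,0,0,0,62],[0,0.0007,0,0,0,0,62],[0,0.0007,0,0,0,0,62],[0,0.0007,0,0,0,0,62]]'
python3 -m creep '[[0,-0.02,0,0,0,0,62],[0,-0.05,0,0,0,0,62],[0,-0.1,0,0,0,0,62],[0,-0.14,0,0,0,0,62],[0,-0.14,-0.05,0,0,0,62],[0,-0.14,-0.05,0,0,0,62],[0,-0.14,-0.05,0,0,0,62],[0,-0.14,-0.05,0,0,0,62]]'
python3 - <<'E'
from look import *
m,im,d,P=look("w10",[(.006,.1),(.07,.1)])
E
```

```text
time_s: 26.95
tool_pos: [0.4484, -0.301, 0.1371]
eef_rot: [-0.066, -2.19, 2.192]
contact_force: [0.0, 0.0, 0.4]
finger_gap: 0.0571
time_s: 27.75
tool_pos: [0.4511, -0.2512, 0.2765]
eef_rot: [-0.066, -2.19, 2.191]
contact_force: [0.5, 0.8, -0.7]
finger_gap: 0.0571
grasp [ 0.4511 -0.2513  0.2075] yaw -93.47 tilt [0.001 0.   ] gap 0.0571 F [ 0.5  0.8 -0.7] t 27.8
0.006 [17. 20.] 1554 [ 7.20300e-01 -4.10200e-01  5.83000e-02  1.18000e-02  4.16094e+01] 0.0234
0.006 [325. 124.] 19982 [ 0.4483 -0.3003  0.1895  0.1001 86.7629] 0.0779
0.006 [202. 150.] 8966 [ 5.67200e-01 -2.84100e-01  1.60200e-01  4.09000e-02 -8.39877e+01] 0.0391
0.006 [ 66. 135.] 15143 [ 0.6899 -0.3134  0.1026  0.1025 85.9165] 0.0596
0.006 [111. 277.] 7660 [ 0.6749 -0.1689  0.2382  0.0213  0.4594] 0.0472
0.006 [247. 381.] 1622 [ 5.47100e-01 -2.72000e-02  8.45000e-02  3.89000e-02 -5.35828e+01] 0.0452
0.07 [324. 128.] 10069 [ 4.49600e-01 -3.00000e-01  1.59300e-01  4.02000e-02  8.65006e+01] 0.0796
0.07 [ 52. 305.] 997 [ 0.7075 -0.1643  0.0534  0.0125 -0.0545] 0.0824
```

View pics/w10.png

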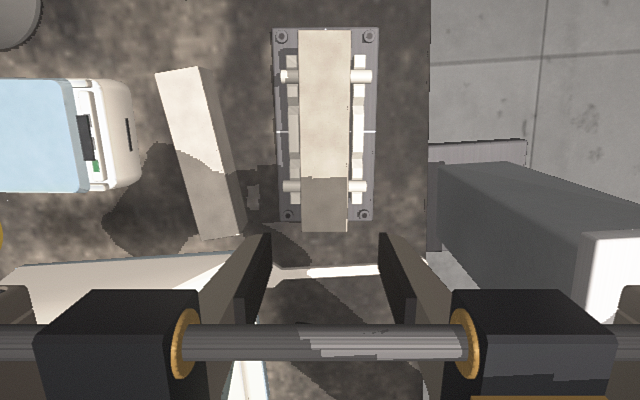

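```bash
python3 -c "
from h import *
go(.43,.1,.21,-8.5)"
```

```text
shift [ 0.0425 -0.0026 -0.3495] turn [ 1.000e-03 -1.483e+00  1.000e-03] q1..6 [-43.   2. 103.  -0.  76. 141.] gap 0.0569 F [ 0.1 -0.  -0. ] t 27.8
```

```bash
python3 -m creep '[[0.005,0,-0.045,0,-0.13,0,55],[0.01,0,-0.09,0,-0.27,0,55],[0.02,0,-0.14,0,-0.4,0,55],[0.025,0,-0.185,0,-0.54,0,55],[0.03,0,-0.23,0,-0.67,0,55],[0.035,0,-0.28,0,-0.8,0,55],[0.04,0,-0.32,0,-0.95,0,55],[0.043,0,-0.35,0,-1.08,0,55]]' >/dev/null; python3 -c "
from h import *
go(.48,.42,.22,-8.5)"
```

```text
shift [-0.2976 -0.0126 -0.1211] turn [ 0.    -0.397  0.   ] q1..6 [ -2. -10. 114.  -0.  77. 119.] gap 0.0506 F [ 0.6 -0.5  0.2] t 28.6
```

```bash
python3 -m creep '[[-0.045,0,-0.018,0,-0.05,0,50],[-0.09,-0.01,-0.036,0,-0.12,0,50],[-0.135,-0.01,-0.055,0,-0.18,0,50],[-0.18,-0.01,-0.073,0,-0.25,0,50],[-0.225,-0.01,-0.09,0,-0.32,0,50],[-0.27,-0.01,-0.11,0,-0.397,0,50],[-0.298,-0.013,-0.121,0,-0.397,0,50],[-0.298,-0.013,-0.121,0,-0.397,0,50]]' >/dev/null
python3 - <<'E'
from look import *
m,im,d,P=look("w11",[(.02,.06),(.045,.054),(.07,.1)])
go(.562,.4345,.12,-8.5)
E
```

```text
grasp [0.4829 0.4208 0.2196] yaw -8.69 tilt [ 0.    -0.001] gap 0.0457 F [ 0.1 -0.7 -1.4] t 29.4
0.02 [70. 90.] 6855 [  0.5915   0.6402   0.1767   0.0599 -23.2522] 0.0411
0.02 [185.  39.] 3558 [ 0.6398  0.5278  0.0728  0.0502 40.7035] 0.0512
0.02 [463.  43.] 16010 [  0.5981   0.2707   0.175    0.0922 -88.2174] 0.0486
0.02 [610.  50.] 2743 [ 5.64400e-01  1.36000e-01  5.73000e-02  4.03000e-02 -7.57225e+01] 0.0273
0.02 [295.  99.] 3545 [ 0.5641  0.4358  0.0741  0.0501 -7.9805] 0.0513
0.02 [447. 171.] 1543 [ 4.72900e-01  2.97800e-01  1.08200e-01  1.28000e-02 -8.17023e+01] 0.0306
0.02 [210. 211.] 1472 [4.74400e-01 5.68400e-01 1.71900e-01 5.95000e-02 8.23571e+01] 0.0417
0.02 [457. 221.] 1519 [ 4.1760e-01  2.8970e-01  1.0820e-01  1.3600e-02 -8.1667e+01] 0.0304
0.02 [194. 257.] 2108 [ 4.29900e-01  5.80500e-01  8.17000e-02  7.56000e-02 -7.58188e+01] 0.0451
0.02 [125. 268.] 1319 [ 0.4241  0.6397  0.0702  0.0254 -7.1952] 0.0403
0.045 [62. 93.] 1485 [  0.5962   0.6384   0.1592   0.0284 -13.509 ] 0.0497
0.045 [182.  37.] 2699 [ 0.6406  0.5285  0.0707  0.0501 40.7035] 0.0513
0.045 [464.  39.] 3736 [5.9160e-01 2.7390e-01 1.6870e-01 5.3700e-02 7.9024e+01] 0.0506
0.045 [295.  99.] 3231 [ 0.5643  0.4356  0.0698  0.0502 -8.4455] 0.0512
0.045 [235. 206.] 239 [4.79800e-01 5.19800e-01 8.77000e-02 4.27000e-02 6.48503e+01] 0.0494
0.045 [194. 258.] 390 [4.29900e-01 5.64600e-01 7.55000e-02 2.28000e-02 3.13256e+01] 0.0495
0.045 [119. 270.] 287 [4.25700e-01 6.42300e-01 4.84000e-02 3.00000e-03 1.31778e+01] 0.0494
0.07 [ 26. 101.] 5985 [  0.5925   0.6469   0.1519   0.0474 -23.2734] 0.0823
0.07 [153.  18.] 1434 [6.38800e-01 5.28500e-01 2.82000e-02 2.44000e-02 8.56877e+01] 0.087
0.07 [290. 101.] 1000 [5.64300e-01 4.35400e-01 2.74000e-02 2.67000e-02 8.09759e+01] 0.0873
shift [-0.0275  0.0995  0.0758] turn [ 0.001 -0.005  0.002] q1..6 [ 30.  19.  81.  -0.  80. 129.] gap 0.0458 F [-0.4 -0.3  0.5] t 29.4
```

View pics/w11.png

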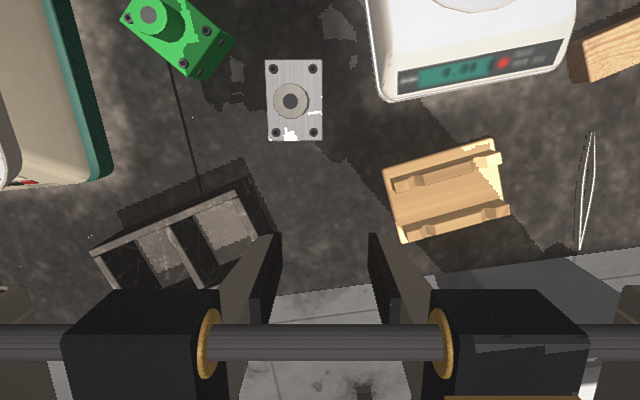

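```bash
python3 -c "
from h import *
go(.5643,.4355,.12,-8.4)"
python3 -m creep '[[-0.028,0.02,0.03,0,0,0,48],[-0.028,0.05,0.06,0,0,0,48],[-0.028,0.08,0.078,0,0,0,48],[-0.028,0.095,0.078,0,0,0,48],[-0.028,0.095,0.078,0,0,0,48],[-0.028,0.095,0.078,0,0,0,48],[-0.028,0.095,0.078,0,0,0,48],[-0.028,0.095,0.078,0,0,0,48]]' >/dev/null
python3 - <<'E'
from h import *
state();go(.5643,.4355,.079,-8.4)
E
```

```text
shift [-0.0289  0.0995  0.0779] turn [ 0.001 -0.006  0.002] q1..6 [ 30.  19.  81.  -0.  80. 129.] gap 0.0458 F [-0.4 -0.3  0.5] t 29.4
grasp [0.5643 0.4346 0.1281] yaw -8.8 tilt [-0.002  0.003] gap 0.0438 F [-0.2 -0.3 -0.2] t 30.2
shift [-0.0009  0.0491 -0.0001] turn [-0.003 -0.007 -0.002] q1..6 [ 28.  34.  72.  -0.  74. 127.] gap 0.0438 F [-0.2 -0.3 -0.2] t 30.2
```

```bash
python3 -m creep '[[-0.001,0.02,0,-0.003,-0.007,-0.002,48],[-0.001,0.035,0,-0.003,-0.007,-0.002,48],[-0.001,0.045,0,-0.003,-0.007,-0.002,48],[-0.001,0.048,0,-0.003,-0.007,-0.002,48],[-0.001,0.048,0,-0.003,-0.007,-0.002,48],[-0.001,0.048,0,-0.003,-0.007,-0.002,48],[-0.001,0.048,0,-0.003,-0.007,-0.002,48],[-0.001,0.048,0,-0.003,-0.007,-0.002,48]]'
python3 -c "
from h import *
state()"
python3 -m creep '[[0,0,0,0,0,0,20],[0,0,0,0,0,0,20],[0,0,0,0,0,0,20],[0,0,0,0,0,0,20],[0,0,0,0,0,0,20],[0,0,0,0,0,0,20],[0,0,0,0,0,0,20],[0,0,0,0,0,0,20]]' 45
python3 -m creep '[[0,-0.01,0,0,0,0,20],[0,-0.04,0,0,0,0,20],[0,-0.07,0,0,0,0,20],[0,-0.1,0,0,0,0,20],[0,-0.14,0,0,0,0,20],[0,-0.14,0,0,0,0,20],[0,-0.14,0,0,0,0,20],[0,-0.14,0,0,0,0,20]]' 45
python3 -c "
from h import *
state();go(.43,.1,.22,-3.4)"
```

```text
time_s: 31.05
tool_pos: [0.5644, 0.4351, 0.1476]
eef_rot: [-1.139, 1.318, -1.317]
contact_force: [0.8, 0.0, -0.8]
finger_gap: 0.0442
grasp [0.5643 0.435  0.0786] yaw -8.44 tilt [ 0.002 -0.002] gap 0.0442 F [ 0.8  0.  -0.8] t 31.1
time_s: 31.85
tool_pos: [0.5641, 0.435, 0.1469]
eef_rot: [-1.139, 1.318, -1.317]
contact_force: [-0.5, 0.2, 0.2]
finger_gap: 0.0274
time_s: 32.65
tool_pos: [0.5637, 0.4346, 0.2842]
eef_rot: [-1.144, 1.32, -1.317]
contact_force: [-0.2, -1.1, -3.8]
finger_gap: 0.0271
grasp [0.5632 0.4343 0.2152] yaw -8.44 tilt [ 0.005 -0.006] gap 0.0271 F [-0.2 -1.1 -3.8] t 32.6
shift [ 0.3506 -0.0025 -0.0831] turn [ 0.007 -0.088  0.005] q1..6 [ 28.  30.  67.  -0.  83. 126.] gap 0.0271 F [-0.2 -1.1 -3.8] t 32.6
```

```bash
python3 -m creep '[[0.045,0,-0.011,0.007,-0.01,0.005,20],[0.09,0,-0.022,0.007,-0.02,0.005,20],[0.135,0,-0.033,0.007,-0.03,0.005,20],[0.18,0,-0.044,0.007,-0.04,0.005,20],[0.225,0,-0.055,0.007,-0.05,0.005,20],[0.27,0,-0.066,0.007,-0.06,0.005,20],[0.315,0,-0.077,0.007,-0.07,0.005,20],[0.35,0,-0.083,0.007,-0.088,0.005,20]]' >/dev/null; python3 -c "
from h import *
state();go(.449,-.3,.21,-3.4)"
```

```text
grasp [0.4286 0.0996 0.2165] yaw -3.38 tilt [-0.002 -0.   ] gap 0.027 F [ 0.5 -0.1 -1.6] t 33.5
shift [0.3976 0.0058 0.0439] turn [ 0.     0.    -0.002] q1..6 [ -3. -11. 113.   0.  78.  91.] gap 0.027 F [ 0.5 -0.1 -1.6] t 33.5
```

```bash
python3 -m creep '[[0.045,0,0,0,0,0,20],[0.09,0,0,0,0,0,20],[0.14,0,0,0,0,0,20],[0.19,0,0,0,0,0,20],[0.24,0,0,0,0,0,20],[0.29,0,0.01,0,0,0,20],[0.34,0,0.03,0,0,0,20],[0.38,0,0.044,0,0,0,20]]' >/dev/null; python3 -m creep '[[0.017,0,0,0,0,0,20],[0.017,0,0,0,0,0,20],[0.017,0,0,0,0,0,20],[0.017,0,0,0,0,0,20],[0.017,0,0,0,0,0,20],[0.017,0,0,0,0,0,20],[0.017,0,0,0,0,0,20],[0.017,0,0,0,0,0,20]]' >/dev/null;python3 - <<'E'
from look import *
go(.449,-.3,.15,-3.4)
m,im,d,P=look("w12",[(.07,.1),(.1,.3)])
E
```

```text
shift [ 0.0028  0.0682 -0.0027] turn [-0.004  0.001 -0.002] q1..6 [-46.   5.  98.   0.  77.  47.] gap 0.0272 F [-0.7 -0.1 -3.7] t 35.0
grasp [ 0.4519 -0.2973  0.2182] yaw -3.37 tilt [-0.002  0.004] gap 0.0272 F [-0.7 -0.1 -3.7] t 35.0
0.07 [70. 24.] 7204 [ 5.95900e-01 -1.07100e-01  1.27300e-01  3.62000e-02  8.95838e+01] 0.0816
0.07 [563.   8.] 676 [ 5.86400e-01 -4.87600e-01  4.34000e-02  7.60000e-03  7.41289e+01] 0.0844
0.07 [630.  98.] 2293 [ 0.5326 -0.5489  0.1176  0.0043  0.3375] 0.0782
0.07 [257. 195.] 1954 [ 4.53500e-01 -2.40500e-01  4.07000e-02  4.00000e-02  8.63581e+01] 0.0795
0.07 [394. 195.] 2252 [ 4.46700e-01 -3.56200e-01  4.76000e-02  3.96000e-02  8.64039e+01] 0.0796
0.1 [596.   3.] 321 [ 5.8380e-01 -4.9370e-01  3.5800e-02  4.6000e-03  8.4851e+01] 0.1068
0.1 [325. 261.] 21319 [ 4.53200e-01 -2.98100e-01  8.77000e-02  7.23000e-02  8.64707e+01] 0.2282
0.1 [ 17. 307.] 1373 [ 4.84400e-01 -2.26800e-01  1.95000e-02  1.33000e-02 -7.32404e+01] 0.2916
0.1 [618. 310.] 1138 [ 4.76900e-01 -3.65400e-01  3.28000e-02  1.30000e-02  7.26909e+01] 0.291
0.1 [ 27. 380.] 1910 [ 0.4612 -0.2201  0.0234  0.0037 -2.4214] 0.2941
0.1 [262. 379.] 688 [ 4.5560e-01 -2.8080e-01  2.8800e-02  1.0000e-03 -5.0192e+00] 0.289
0.1 [387. 379.] 694 [ 4.5350e-01 -3.1580e-01  2.9000e-02  1.1000e-03 -1.7446e+00] 0.289
0.1 [618. 381.] 1634 [ 0.4511 -0.3767  0.022   0.0036 -3.0724] 0.293
```

View pics/w12.png

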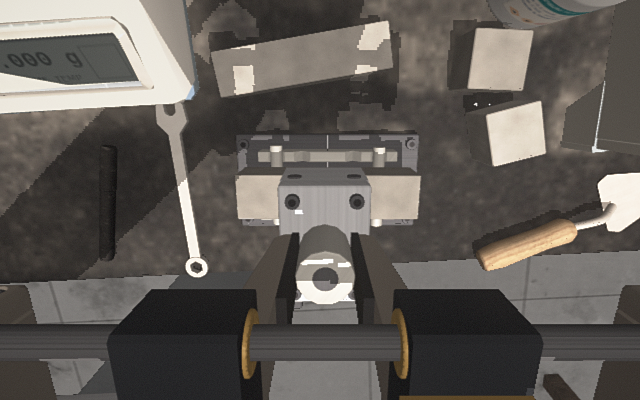

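```bash
python3 -m creep '[[0.003,0.015,-0.003,-0.004,0,-0.002,20],[0.003,0.03,-0.003,-0.004,0,-0.002,20],[0.003,0.045,-0.003,-0.004,0,-0.002,20],[0.003,0.053,-0.003,-0.004,0,-0.002,20],[0.003,0.053,-0.003,-0.004,0,-0.002,20],[0.003,0.053,-0.003,-0.004,0,-0.002,20],[0.003,0.053,-0.003,-0.004,0,-0.002,20],[0.003,0.053,-0.003,-0.004,0,-0.002,20]]' >/dev/null;python3 - <<'E'
from h import *
state();go(.4493,-.3,.1295,-3.4)
E
```

```text
grasp [ 0.449  -0.3008  0.1659] yaw -3.39 tilt [0.001 0.001] gap 0.0272 F [ 0.6 -0.3 -1.6] t 35.9
shift [-0.0008  0.0364  0.0003] turn [-0.001  0.     0.001] q1..6 [-47.   7. 101.   0.  71.  47.] gap 0.0272 F [ 0.6 -0.3 -1.6] t 35.9
```

```bash
python3 -m creep '[[-0.001,0.01,0,0,0,0,20],[-0.001,0.018,0,0,0,0,20],[-0.001,0.025,0,0,0,0,20],[-0.001,0.03,0,0,0,0,20],[-0.001,0.033,0,0,0,0,20],[-0.001,0.035,0,0,0,0,20],[-0.001,0.036,0,0,0,0,20],[-0.001,0.036,0,0,0,0,20]]' ;python3 - <<'E'
from h import *
state();go(.4493,-.3,.1285,-3.4)
E
```

```text
time_s: 36.7
tool_pos: [0.4486, -0.2995, 0.1981]
eef_rot: [-1.18, 1.253, -1.253]
contact_force: [0.5, -0.3, -2.0]
finger_gap: 0.0271
grasp [ 0.4486 -0.2995  0.1291] yaw -3.39 tilt [-0.  0.] gap 0.0271 F [ 0.5 -0.3 -2. ] t 36.7
shift [0.0004 0.0006 0.0007] turn [-0.  0. -0.] q1..6 [-47.  10. 103.   0.  67.  47.] gap 0.0271 F [ 0.5 -0.3 -2. ] t 36.7
```

```bash
python3 -m creep '[[0,0.0005,0,0,0,0,20],[0,0.001,0,0,0,0,20],[0,0.0015,0,0,0,0,20],[0,0.0015,0,0,0,0,20],[0,0.0015,0,0,0,0,20],[0,0.0015,0,0,0,0,20],[0,0.0015,0,0,0,0,20],[0,0.0015,0,0,0,0,20]]' ;python3 - <<'E'
from h import *
state()
E
```

```text
time_s: 37.5
tool_pos: [0.4488, -0.2996, 0.197]
eef_rot: [-1.18, 1.252, -1.253]
contact_force: [-0.4, 1.2, 4.8]
finger_gap: 0.0271
grasp [ 0.4489 -0.2996  0.128 ] yaw -3.39 tilt [0.    0.001] gap 0.0271 F [-0.4  1.2  4.8] t 37.5
```

Contact (+4.8 N up). Release gently, rise, and look.

```bash
python3 -m creep '[[0,0,0,0,0,0,34],[0,0,0,0,0,0,40],[0,0,0,0,0,0,46],[0,0,0,0,0,0,50],[0,0,0,0,0,0,50],[0,0,0,0,0,0,50],[0,0,0,0,0,0,50],[0,0,0,0,0,0,50]]'
python3 -m creep '[[0,-0.015,0,0,0,0,50],[0,-0.04,0,0,0,0,50],[0,-0.08,0,0,0,0,50],[0,-0.11,-0.03,0,0,0,50],[0,-0.11,-0.07,0,0,0,50],[0,-0.11,-0.07,0,0,0,50],[0,-0.11,-0.07,0,0,0,50],[0,-0.11,-0.07,0,0,0,50]]'
python3 - <<'E'
from look import *
m,im,d,P=look("w13",[(.034,.05),(.07,.085),(.096,.106),(.125,.15)])
E
```

```text
time_s: 38.3
tool_pos: [0.4486, -0.2995, 0.1965]
eef_rot: [-1.18, 1.253, -1.252]
contact_force: [0.7, 0.3, -0.2]
finger_gap: 0.0459
time_s: 39.1
tool_pos: [0.3793, -0.2955, 0.307]
eef_rot: [-1.18, 1.252, -1.253]
contact_force: [-0.2, 0.6, -0.1]
finger_gap: 0.0459
grasp [ 0.3794 -0.2955  0.238 ] yaw -3.38 tilt [0.    0.001] gap 0.0459 F [-0.2  0.6 -0.1] t 39.1
0.034 [86. 11.] 3033 [ 5.48200e-01 -8.79000e-02  1.73000e-01  1.37000e-02  8.95242e+01] 0.0388
0.034 [246.   5.] 787 [ 5.48100e-01 -2.46500e-01  8.14000e-02  1.20000e-02 -8.57445e+01] 0.0391
0.034 [488.   4.] 483 [ 5.33300e-01 -4.52800e-01  4.96000e-02  6.20000e-03  8.25263e+01] 0.0465
0.034 [591.  40.] 985 [ 4.89900e-01 -5.54700e-01  7.30000e-02  3.54000e-02  3.55701e+01] 0.0438
0.034 [509.  51.] 2858 [ 4.91000e-01 -4.75300e-01  5.10000e-02  5.01000e-02 -7.82401e+01] 0.049
0.034 [273.  76.] 239 [ 0.4833 -0.2521  0.0181  0.0115 -2.9589] 0.0387
0.034 [376.  77.] 223 [ 0.4768 -0.3514  0.0168  0.011  -1.71  ] 0.0386
0.034 [275. 142.] 189 [ 0.4207 -0.2486  0.0165  0.0113 -4.796 ] 0.0385
0.034 [373. 142.] 206 [ 0.4142 -0.3483  0.0175  0.0116 -1.5215] 0.0385
0.07 [622.  32.] 929 [ 4.95200e-01 -5.50400e-01  5.35000e-02  1.90000e-02  2.20968e+01] 0.0776
0.07 [263. 110.] 2842 [ 4.52700e-01 -2.46600e-01  5.31000e-02  3.89000e-02  8.65837e+01] 0.0796
0.07 [385. 110.] 2859 [ 4.46400e-01 -3.53100e-01  5.35000e-02  3.90000e-02  8.66141e+01] 0.0796
0.096 [324. 109.] 3999 [ 0.4492 -0.2998  0.0694  0.0502 -3.4446] 0.1016
0.125 [324. 113.] 1202 [ 4.49200e-01 -3.00000e-01  2.71000e-02  2.69000e-02  8.64098e+01] 0.1376
```

View pics/w13.png

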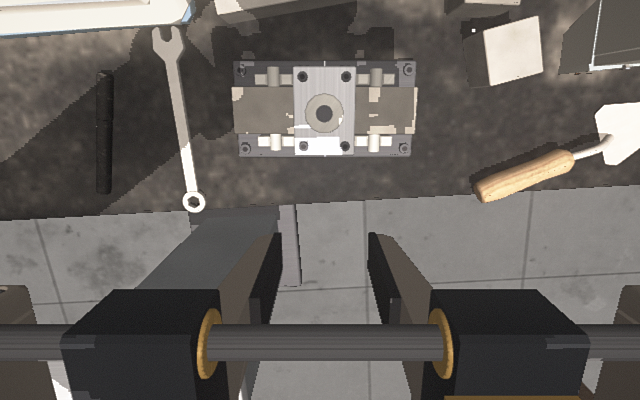

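```bash
python3 -c "
from h import *
state();print(sign_off())"
```

```text
grasp [ 0.3794 -0.2954  0.2378] yaw -3.36 tilt [-0.  0.] gap 0.0462 F [-0.8  0.4 -0. ] t 39.1
the job is handed in; nothing more can be done
None
```

I set up the bending test and handed it in at about 39 s of robot time. Both rollers are in the jig's outer notches, the prism that had the pen beside it lies across them, and the yoke stands astride its middle. `sign_off()` reports no verdict.

My last checks, from the final wrist picture, all agreed. The jig was measured at (0.448, -0.300), with its long axis at 86.7°:

- **Rollers:** their visible ends match a roller in each outer notch, about 100 mm apart. The roller tops read the same height before the prism went on, so both are seated.
- **Prism:** centre at about (0.4496, -0.3000), direction 86.5°, and its top reads 79.6 mm (nominal 80.5).
- **Yoke:** centre at about (0.449, -0.300), about 0.2° off the jig's line. The bridge top reads 101.6 mm (nominal 102.5) and the stem top 137.6 mm (nominal 138.5).
- **Height readings:** these all sit about 1 mm below nominal, the same as on other flat surfaces, so I took it as camera bias. No check failed.
- **Robot:** gripper open and clear, with no contact force beyond sensor noise.

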